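# Tip the soap carton over into its taped place on the bathroom shelf

## Task

The soap carton stands on the glass shelf just short of its place, the blue taped outline. Push it low so that it slides, still standing, until its front foot edge is a little over the near tape, then push it high so that it topples forward and comes down lying flat inside the outline, top end towards the far tape (a small straightening nudge afterwards is fine). Only push: do not lift or carry the carton, and leave the other things on the shelf where they are.

Things in the scene. Friction and masses are not known exactly. Their poses are not given: they have to be found in the camera images.
- carton: cream soap carton with green bands, a plain closed box standing on end: 50 deep along its x (the way it is to fall), 70 wide along its y, 120 high along its z, 0.11 to 0.23 kg. Origin at the centre of its foot (underside); its +x points, within 0.12 rad, the same way as the outline's +x. Pushed within 20 of the shelf it slides standing
- carton_top (a point): centre of the carton's top face, 120 above its foot along its z. Pushed within 30 of the top, the carton tips over its front (+x) foot edge, which stays about where it is, and overbalances at about 0.4 rad of lean; lying, it reaches 120 ahead of that edge
- carton_mid (a point): centre of the carton, 60 above its foot
- outline: rectangle of 8 wide blue tape flat on the shelf, 160 long along its x by 116 wide along its y inside the tape. Origin at its centre, on the shelf's surface; z up; +x is the way the carton is to slide and fall, roughly to the robot's left; the carton starts on the -x side. The shelf is a level frosted glass board, top 40 above the work surface, x 0.29 to 0.85, y -0.53 to 0.53 m
- jar: squat frosted jar, round, 64 across, 60 high, with a ribbed metal screw lid; loose, to be left alone; origin at the centre of its underside
- clear_box: closed see-through plastic box with a grey latch, 79 x 109, 53 high; loose, to be left alone; origin at the centre of its underside
- pad: yellow hard silicone scrubbing pad, 65 x 90, 15 high; loose, to be left alone; origin at the centre of its underside
- tumbler: empty blue ceramic tumbler, 68 across, 85 high; loose, to be left alone; origin at the centre of its underside
- pump_head: loose stainless pump head lying on its side, about 55 x 55, 30 high; loose, to be left alone; origin at the centre of its collar's underside
- scoop: small blue scoop, bowl 44 across, 22 high, flat handle along its +x out to 80 from the bowl's centre; loose, to be left alone; origin at the centre of its bowl's underside

How it is judged:
By the outcome, as a careful person would: the job done as asked, in the order asked, and still so for the second after the job is handed in, with the robot touching nothing.
It also fails if it takes over 40 s, if anything falls off the work surface, if the arm or the gripper's body presses on something with over 40 N, if the wrist force passes 120 N, or if a joint passes its speed limit or range.

## Robot

A 6-joint arm with a two-finger parallel gripper is mounted at the origin on the work surface. World frame = base frame: x ahead of the robot, y to its left, z up, the work surface at z = 0. Lengths are in m, angles in rad, forces in N, time in s.
With the tool pointing down it reaches from about 0.35 to 0.925 m from the base axis. Payload 6.4 kg.
Tool frame: the origin (TCP) lies on the centre line of the jaws, within the pads' length; the fingertips stand 14 mm ahead of it and the grasp point (between the pads) lies 5 mm behind it; z points along the fingers, y is the direction in which the jaws open and shut (so a half turn about z gives the same grasp; the last joint's range is limited). The gripper opens to 94 mm and grips with 3 to 60 N. Pads are 16 mm wide; open, the fingers measure 119 mm over their backs; the gripper's body (75 mm by 177 mm) begins 78 mm behind the grasp point.
Start: joints at [-1.449, 0.245, 1.558, -0, 1.339, -0.174], TCP at [0.189, -0.622, 0.219] pointing down, gripper open.
Joint ranges: [-3.13, 3.13], [-1.02, 2.26], [0.13, 2.54], [-0.95, 4.09], [0.21, 2.88], [-2.74, 2.74]. Speed limits (rad/s): [2.57, 2.57, 3.14, 3.14, 3.14, 3.14].

## Interface

Orientations are given as a rotation vector (axis times angle).
In Python, from station import ctrl gives the robot as it stands.
- The arm moves only by the shell command python3 -m creep 'ROWS' [FORCE]. ROWS is JSON, a list of rows, each a list of 3 entries, a list of its own where there are three numbers: the turn, a rotation vector about the tool's x, y, z in rad, then the shift along the tool's x, y, z in mm, then the finger opening in mm, from 0 to 94. In form: [[[wx, wy, wz], [dx, dy, dz], hand], ...]. A call has exactly 10 rows; each row shifts and turns the pose as measured when the row begins, along the tool's axes as they then stand; what a row does not reach is not made up. A row lasts 1/12 s, in which the tool goes at most 41.7 mm and 7.16 degrees, less where a joint would pass 70% of its speed; a pose out of reach is approached as far as the arm can. A call is refused whole if a number of a shift passes 41.7 or a number of a turn 0.125, either way. A call with a gripper value outside its range is refused whole. The fingers move at their own pace and stop on an object; FORCE is the grip in N (left out, the last holds). Time passes only in rows, so rows that do not move let the fingers close, or fill a call up. It gives the time, the measured TCP pose, the force and the opening at its end, in the units of the state.
- ctrl.observe(): the state, without advancing time (a new reading comes with each control period).
- ctrl.grab_frame(name): name is "side" or "top" or "wrist"; returns the picture (384x512x3 uint8, red, green, blue); there is no depth.
- ctrl.camera_info(name): a dict with "vertical_fov" (degrees; the focal length in pixels is half the picture's height over the tangent of half this angle, whatever the lens; pixels are square), "cx", "cy" (the principal point, pixels), "R" (3x3) and "t" (3): a world point X has camera coordinates R X + t. Camera axes: x right, y down, z forward; pixel columns grow to the right and rows downward; lengths in m; the calibration is good to about 2 mm. A picture is of the moment at which its call begins: read the wrist's pose just before it. camera_info takes no time and is no camera call; for the wrist camera it gives the pose at the moment of the call.
- ctrl.finish_job(): hands the job in, once; it reports no verdict.
The state is a dict: "t": time; "joint_positions": joint angles; "dq": joint speeds; "effort": joint torques, N m; "tcp_pos": TCP position; "tcp_rot": TCP orientation; "contact_force": force on the tool from outside, world axes, zero at the start; "torque": the same for the moment, N m; "opening": finger opening in m.
Only numpy, scipy, OpenCV 4.12 (cv2) and the standard library are available. Lean on these libraries where they do the work, as an engineer would, in place of code of your own. Each camera call takes 0.05 s, during which the arm holds its last target. There are 200 camera calls.

## Working session

There is one attempt and no reset: what is moved stays moved. The work goes in short steps, Python scripts to look and compute and a shell command to move; the robot and the scene stay as the last step left them, time stands still between calls to the robot, and variables do not carry over. Pictures are saved under pics/ and viewed, about 8 in all and at most 12, crops included, and the job is handed in when it is done.

```bash
mkdir -p pics; ls; cat > h.py <<'E'
import numpy as np, cv2
from station import ctrl
def K(n):
    i=ctrl.camera_info(n); f=192/np.tan(np.radians(i["vertical_fov"])/2); return f,i["cx"],i["cy"],np.array(i["R"]),np.array(i["t"])
def ray(c,u,v):
    f,cx,cy,R,t=c; return -R.T@t, R.T@np.array([(u-cx)/f,(v-cy)/f,1])
def plane(c,u,v,z):
    o,d=ray(c,u,v); return o+d*(z-o[2])/d[2]
def proj(c,X):
    f,cx,cy,R,t=c; p=R@np.array(X)+t; return np.array([f*p[0]/p[2]+cx,f*p[1]/p[2]+cy])
def snap(n,name,crop=None):
    c=K(n); im=ctrl.grab_frame(n)[:,:,::-1].copy(); cv2.imwrite(f'pics/{name}.png',im); return c,im
E
python3 - <<'E'
from h import *
c,a=snap('side','s0'); print(c); d,b=snap('top','t0'); print(d)
s=ctrl.observe(); print(s)
cv2.imwrite('pics/both.png',cv2.resize(np.vstack([a,b]),(800,1200))[:600]); cv2.imwrite('pics/t0b.png',cv2.resize(b,(800,600)))
E
```

```text
pics
(np.float64(375.0562403845338), 258.5584055191919, 185.29021051616394, array([[-0.92372134, -0.38260085, -0.01885401],
       [-0.17322211,  0.46109975, -0.87027646],
       [ 0.3416621 , -0.80062701, -0.49220261]]), array([0.54931159, 0.21667133, 1.11779358]))
(np.float64(377.9451567781049), 256.3013399821929, 191.83199964124012, array([[-0.01050774, -0.99970054,  0.02210001],
       [-0.98811202,  0.00699087, -0.15357659],
       [ 0.1533761 , -0.02345103, -0.98788958]]), array([-0.02503555,  0.60223358,  0.99484342]))
{'t': 0.1, 'joint_positions': array([-1.44910029e+00,  2.45702730e-01,  1.55888649e+00,  1.03049330e-05,
        1.33867281e+00, -1.74073251e-01]), 'dq': array([-1.34938112e-03, -1.45928726e-03, -2.08208938e-03, -2.68589908e-05,
       -9.96320078e-04, -1.83745885e-04]), 'effort': array([ 9.06344521e-04, -4.16910267e+01, -3.15524876e+01,  6.87223230e-02,
        3.09410517e-02, -5.05011099e-05]), 'tcp_pos': array([ 0.18942152, -0.62125606,  0.21848509]), 'tcp_rot': array([-3.10565233e+00, -4.62652183e-01, -8.43648209e-05]), 'contact_force': array([0.0121346 , 0.69066825, 0.45492895]), 'torque': array([ 0.04109374, -0.01923002, -0.02156417]), 'opening': 0.09392174150196958}
```

View pics/both.png

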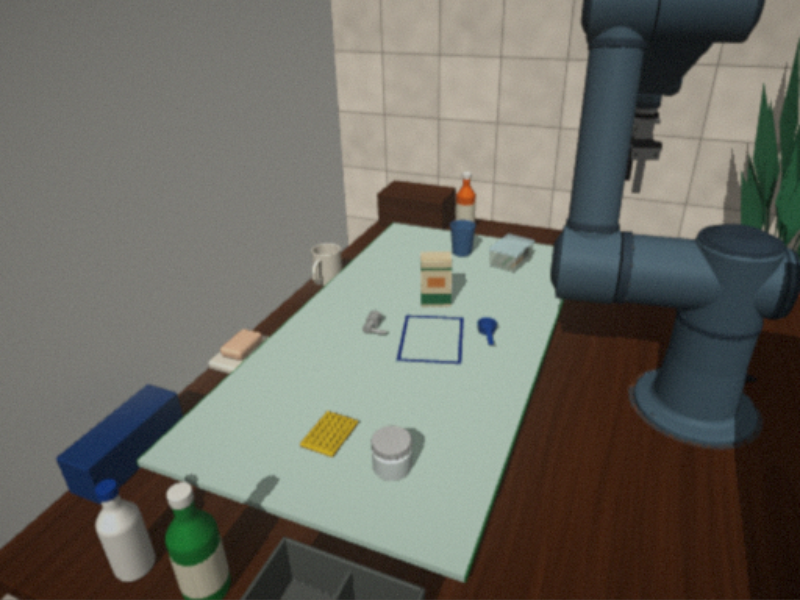

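View pics/t0b.png

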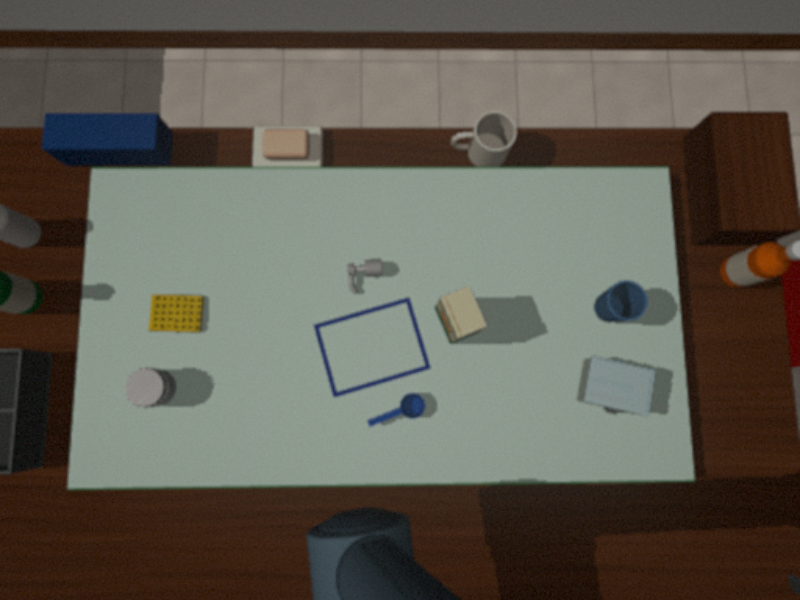

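The side view shows the carton at about (436,278), with the outline in front of it. In the top view the outline corners are near (316,325), (408,300), (429,368) and (335,394), and the carton top is near (463,312). The pump head and scoop lie on either side. Next I'll measure these.

```bash
cat > meas.py <<'E'
from h import *
def outline(c,im):
    h=cv2.cvtColor(im,cv2.COLOR_BGR2HSV); m=cv2.inRange(h,(105,100,40),(130,255,255))
    cs,_=cv2.findContours(m,cv2.RETR_EXTERNAL,cv2.CHAIN_APPROX_NONE)
    return [k for k in cs if cv2.contourArea(k)>30]
if __name__=='__main__':
    for n,f in (('top','t0'),('side','s0')):
        c=K(n); im=cv2.imread(f'pics/{f}.png')
        for k in outline(c,im):
            q=k[:,0,:].astype(float); ctr=q.mean(0)
            if not (150<ctr[0]<330 and 170<ctr[1]<260): continue
            P=np.float32([plane(c,u,v,.04)[:2] for u,v in q]); r=cv2.minAreaRect(P*1000)
            print(n,'blue',ctr.round(),r)
        h=cv2.cvtColor(im,cv2.COLOR_BGR2HSV)
        m=cv2.inRange(h,(12,40,90),(35,140,255)); 
        cs,_=cv2.findContours(m,cv2.RETR_EXTERNAL,cv2.CHAIN_APPROX_NONE)
        for k in cs:
            x,y,w,hh=cv2.boundingRect(k)
            if cv2.contourArea(k)>60 and 240<x<330 and 150<y<230:
                q=k[:,0,:].astype(float); P=np.float32([plane(c,u,v,.16)[:2] for u,v in q]); r=cv2.minAreaRect(P*1000)
                print(n,'cream',(x,y,w,hh),r,cv2.boxPoints(r).round())
    t=cv2.imread('pics/t0.png')[160:260,190:330]; s=cv2.imread('pics/s0.png')[140:240,210:350]
    cv2.imwrite('pics/crop.png',cv2.resize(np.vstack([t,s]),None,fx=3,fy=3,interpolation=cv2.INTER_CUBIC)[:600])
E
python3 meas.py
```

```text
top blue [237. 222.] ((521.5015869140625, 21.822860717773438), (128.9415740966797, 172.94512939453125), 16.050935745239258)
top cream (280, 184, 31, 34) ((562.814208984375, -121.49166870117188), (69.54485321044922, 59.62062454223633), 21.981220245361328) [[ 519. -107.]
 [ 542. -162.]
 [ 606. -136.]
 [ 584.  -81.]]
side blue [312. 211.] ((417.37933349609375, -46.450191497802734), (38.01939392089844, 104.84979248046875), 16.222198486328125)
side cream (270, 173, 19, 15) ((522.9149169921875, -10.711463928222656), (60.49946975708008, 95.39311981201172), 20.60991859436035) [[478.  23.]
 [511. -66.]
 [568. -45.]
 [534.  45.]]
side cream (269, 161, 20, 11) ((559.2798461914062, -105.45335388183594), (67.50652313232422, 78.20767974853516), 20.264190673828125) [[ 514.  -80.]
 [ 541. -154.]
 [ 604. -130.]
 [ 577.  -57.]]
```

View pics/crop.png

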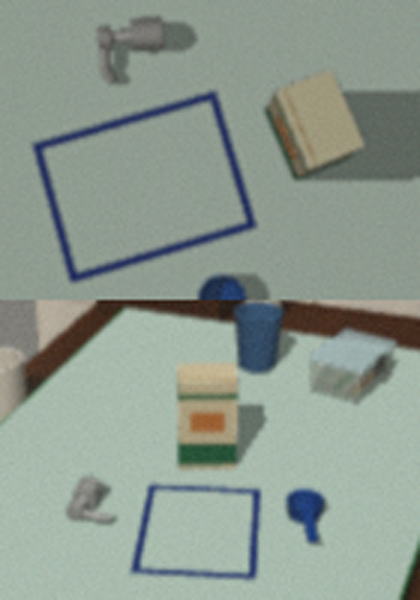

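The crop shows the carton square-on, turned a few degrees from the outline. Its front foot corners in the side view are at about (270,195) and (289,195). I'll work out positions in the outline frame and the approach.

```bash
cat >> h.py <<'E'
OC=np.array([.5215,.0218,.04]); YA=np.radians(106.05)
RO=np.array([[np.cos(YA),-np.sin(YA),0],[np.sin(YA),np.cos(YA),0],[0,0,1]])
def loc(X): return ((np.asarray(X)-OC)@RO*1000).round(1)
from scipy.spatial.transform import Rotation as Ro
def tcp():
    s=ctrl.observe(); R=Ro.from_rotvec(s['tcp_rot']).as_matrix(); p=s['tcp_pos']; tip=p+R[:,2]*.014
    print('t',round(s['t'],2),'tip loc',loc(tip),'tcp',p.round(3),'tool axes in outline\n',(RO.T@R).round(3),'F',s['contact_force'].round(1),'q',s['joint_positions'].round(2),'op',round(s['opening'],3))
    return p,R,tip
E
python3 - <<'E'
from h import *
T=K('top');S=K('side')
for u,v in [(280,97),(332,70),(364,140),(305,168)]:
    print('top face',loc(plane(T,190+u/3,160+v/3,.16)))
print('foot top view',[loc(plane(T,190+u/3,160+v/3,.04)) for u,v in [(268,110),(297,178)]])
print('foot side',[loc(plane(S,210+u/3,140+v/3,.04)) for u,v in [(179,166),(237,166)]])
print('side outline',[loc(plane(S,210+u/3,140+v/3,.04)) for u,v in [(151,186),(259,190),(255,277),(134,271)]])
# height of the top front edge by two views
def tri(a,b):
    o1,d1=ray(T,*a);o2,d2=ray(S,*b);k=np.linalg.lstsq(np.c_[d1,-d2],o2-o1,rcond=None)[0];p=o1+k[0]*d1;q=o2+k[1]*d2;return loc((p+q)/2),np.linalg.norm(p-q)
print(tri((190+280/3,160+97/3),(210+178/3,140+75/3)),tri((190+305/3,160+168/3),(210+238/3,140+76/3)))
for n,u,v,z in [('tumbler',628,302,.125),('box near corner',590,358,.093),('box',585,400,.093),('pump',365,270,.05),('scoop',412,405,.06)]: print(n,loc(plane(T,u*.64,v*.64,z)))
p,R,tip=tcp()
# pre tip target: outline (-210,-3, +150)
for tgt in [(-225,-3,150)]:
    X=OC+RO@np.array(tgt)/1000; print('world tip',X.round(3),'delta tool mm',(R.T@(X-tip)*1000).round(0))
E
```

```text
top face [-128.3  -26.8  120. ]
top face [-176.   -36.1  120. ]
top face [-183.5   26.5  120. ]
top face [-130.4   34.6  120. ]
foot top view [array([-130.2,  -32.8,    0. ]), array([-137.1,   34.8,    0. ])]
foot side [array([-129.4,  -32.5,    0. ]), array([-135.1,   37.9,    0. ])]
side outline [array([-80.8, -61.7,   0. ]), array([-82.5,  65.9,   0. ]), array([88.2, 66.1,  0. ]), array([ 88.7, -61.3,   0. ])]
(array([-127.6,  -29.7,  124.4]), np.float64(0.006760583701979029)) (array([-129.7,   35.8,  125. ]), np.float64(0.0017519663049258957))
tumbler [-424.8   57.7   85. ]
box near corner [-344.9  127.8   53. ]
box [-313.8  190.7   53. ]
pump [ -27.2 -131.3   10. ]
scoop [-38.5 117.5  20. ]
t 0.1 tip loc [-526.2  496.9  164.5] tcp [ 0.189 -0.621  0.218] tool axes in outline
 [[ 0.016 -1.     0.002]
 [-1.    -0.016 -0.   ]
 [ 0.    -0.002 -1.   ]] F [0.  0.7 0.5] q [-1.45  0.25  1.56  0.    1.34 -0.17] op 0.094
world tip [ 0.587 -0.194  0.19 ] delta tool mm [ 505. -293.   15.]
```

```bash
python3 -m creep '[[[0,0,0],[39,-22,0],40],[[0,0,0],[39,-22,0],40],[[0,0,0],[39,-22,0],40],[[0,0,0],[39,-22,0],40],[[0,0,0],[39,-22,0],40],[[0,0,0],[39,-22,0],40],[[0,0,0],[39,-22,0],40],[[0,0,0],[39,-22,0],40],[[0,0,0],[39,-22,0],40],[[0,0,0],[39,-22,0],40]]' && python3 -m creep '[[[0,0,0],[39,-22,0],40],[[0,0,0],[39,-22,0],40],[[0,0,0],[30,-22,0],40],[[0,0,-0.125],[0,0,0],40],[[0,0,-0.125],[0,0,0],40],[[0,0,-0.125],[0,0,0],40],[[0,0,-0.125],[0,0,0],40],[[0,0,-0.125],[0,0,0],40],[[0,0,-0.125],[0,0,0],40],[[0,0,-0.125],[0,0,0],40]]' && python3 -m creep '[[[0,0,-0.125],[0,0,0],40],[[0,0,-0.125],[0,0,0],40],[[0,0,-0.125],[0,0,0],40],[[0,0,-0.125],[0,0,0],40],[[0,0,-0.125],[0,0,0],40],[[0,0,0],[0,0,0],40],[[0,0.125,0],[0,0,0],40],[[0,0.125,0],[0,0,0],40],[[0,0.125,0],[0,0,0],40],[[0,0.125,0],[0,0,0],40]]'; python3 -c "from h import *; tcp()"
```

```text
t: 0.93
tcp_pos: [0.476, -0.3183, 0.2141]
tcp_rot: [-3.103, -0.438, 0.005]
contact_force: [0.3, -0.6, 0.4]
opening: 0.0401
t: 1.77
tcp_pos: [0.5608, -0.2157, 0.2091]
tcp_rot: [-2.612, -1.715, 0.003]
contact_force: [0.6, 0.4, -0.1]
opening: 0.0401
t: 2.6
tcp_pos: [0.5593, -0.2091, 0.2084]
tcp_rot: [-1.693, -2.095, -0.44]
contact_force: [-0.7, -0.0, -0.6]
opening: 0.0397
t 2.6 tip loc [-225.3   27.2  156.3] tcp [ 0.559 -0.209  0.208] tool axes in outline
 [[ 0.864 -0.065  0.499]
 [-0.062 -0.998 -0.023]
 [ 0.5   -0.012 -0.866]] F [-0.7 -0.  -0.6] q [-0.69  0.35  1.51  0.31  1.7  -0.92] op 0.04
```

```bash
python3 -m creep '[[[0.035,0,-0.06],[0,13,0],40],[[0,0,0],[0,13,0],40],[[0,0,0],[0,0,0],40],[[0,0,0],[-15,0,26],40],[[0,0,0],[-15,0,26],40],[[0,0,0],[-15,0,26],40],[[0,0,0],[-15,0,26],40],[[0,0,0],[-7,0,12],40],[[0,0,0],[0,0,0],40],[[0,0,0],[0,0,0],40]]'; python3 -c "from h import *; tcp()"
```

```text
t: 3.43
tcp_pos: [0.5795, -0.2071, 0.0664]
tcp_rot: [-1.638, -2.116, -0.413]
contact_force: [0.1, 0.4, 0.6]
opening: 0.0396
t 3.43 tip loc [-229.     7.7   14.4] tcp [ 0.58  -0.207  0.066] tool axes in outline
 [[ 0.863 -0.02   0.505]
 [-0.031 -0.999  0.014]
 [ 0.505 -0.027 -0.863]] F [0.1 0.4 0.6] q [-0.66  0.57  1.5   0.29  1.52 -0.99] op 0.04
```

```bash
python3 -m creep '[[[0.015,0,-0.026],[-2.5,5,4.5],40],[[0,0,0],[0,0,0],40],[[0,0,0],[12,0,7],40],[[0,0,0],[10,0,6],40],[[0,0,0],[6,0,3.5],40],[[0,0,0],[6,0,3.5],40],[[0,0,0],[6,0,3.5],40],[[0,0,0],[6,0,3.5],40],[[0,0,0],[6,0,3.5],40],[[0,0,0],[0,0,0],40]]'; python3 - <<'E'
from h import *
tcp()
_,t=snap('top','t1');_,s=snap('side','s1')
cv2.imwrite('pics/v1.png',cv2.resize(np.vstack([t[150:250,190:330],s[140:240,210:350]]),None,fx=3,fy=3,interpolation=cv2.INTER_CUBIC))
E
```

```text
t: 4.27
tcp_pos: [0.5717, -0.1477, 0.0699]
tcp_rot: [-1.609, -2.155, -0.404]
contact_force: [0.2, -0.5, 0.1]
opening: 0.0399
t 4.27 tip loc [-169.8   -1.    17.8] tcp [ 0.572 -0.148  0.07 ] tool axes in outline
 [[ 0.87   0.013  0.492]
 [ 0.003 -1.     0.021]
 [ 0.492 -0.017 -0.87 ]] F [ 0.2 -0.5  0.1] q [-0.59  0.5   1.59  0.31  1.47 -0.97] op 0.04
```

View pics/v1.png

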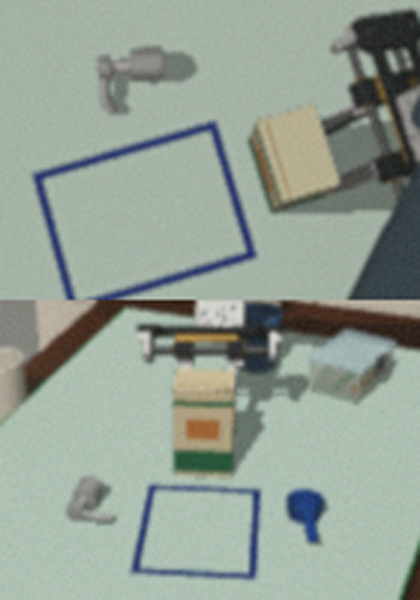

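The carton is still standing and has slid forward and straightened. Its foot is just short of the near tape, at crop (175–233, 475) in the side view. The tip has risen to 18 mm, so I'll lower it before continuing.

```bash
python3 -m creep '[[[0,0,0],[-7,0,-3],40],[[0,0,0],[-5,0,9],40],[[0,0,0],[0,0,0],40],[[0,0,0],[5,0,3.5],40],[[0,0,0],[5,0,3.5],40],[[0,0,0],[5,0,3.5],40],[[0,0,0],[5,0,3.5],40],[[0,0,0],[5,0,3.5],40],[[0,0,0],[5,0,3.5],40],[[0,0,0],[0,0,0],40]]'; python3 - <<'E'
from h import *
tcp()
E
```

```text
t: 5.2
tcp_pos: [0.566, -0.123, 0.0565]
tcp_rot: [-1.618, -2.162, -0.406]
contact_force: [0.8, -1.1, 1.6]
opening: 0.0397
t 5.2 tip loc [-144.7   -2.5    4.3] tcp [ 0.566 -0.123  0.057] tool axes in outline
 [[ 0.875  0.009  0.485]
 [ 0.002 -1.     0.014]
 [ 0.485 -0.011 -0.874]] F [ 0.8 -1.1  1.6] q [-0.56  0.48  1.64  0.32  1.42 -0.96] op 0.04
```

```bash
python3 -m creep '[[[0,0,0],[4,0,0],40],[[0,0,0],[5,0,2],40],[[0,0,0],[5,0,2.5],40],[[0,0,0],[4,0,2],40],[[0,0,0],[0,0,0],40],[[0,0,0],[0,0,0],40],[[0,0,0],[0,0,0],40],[[0,0,0],[0,0,0],40],[[0,0,0],[0,0,0],40],[[0,0,0],[0,0,0],40]]'; python3 - <<'E'
from h import *
tcp()
_,t=snap('top','t2');_,s=snap('side','s2')
cv2.imwrite('pics/v2.png',cv2.resize(np.vstack([t[170:240,200:300],s[150:240,230:330]]),None,fx=4,fy=4,interpolation=cv2.INTER_CUBIC)[:600])
E
```

```text
t: 6.03
tcp_pos: [0.5577, -0.1, 0.0577]
tcp_rot: [-1.613, -2.157, -0.404]
contact_force: [0.3, -0.0, 0.7]
opening: 0.0399
t 6.03 tip loc [-120.2   -0.8    5.5] tcp [ 0.558 -0.1    0.058] tool axes in outline
 [[ 0.872  0.01   0.489]
 [ 0.002 -1.     0.018]
 [ 0.49  -0.015 -0.872]] F [ 0.3 -0.   0.7] q [-0.54  0.45  1.68  0.33  1.41 -0.94] op 0.04
```

View pics/v2.png

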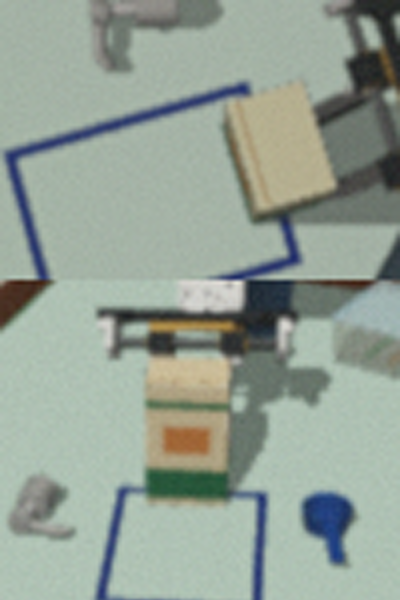

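The carton is still standing, and its front foot edge is now over the near tape, at crop (148,500) to (228,503) in the side view.

```bash
python3 - <<'E'
from h import *
T=K('top');S=K('side')
print([loc(plane(S,230+u/4,150+(v-280)/4,.04)) for u,v in [(148,500),(228,503)]])
print('topface',[loc(plane(T,200+u/4,170+v/4,.16)) for u,v in [(238,104),(300,84),(337,187),(266,213)]])
print('foot top',[loc(plane(T,200+u/4,170+v/4,.04)) for u,v in [(226,112),(254,220)]])
E
```

```text
[array([-63. , -36.2,   0. ]), array([-64. ,  33.9,   0. ])]
topface [array([-69.5, -34.7, 120. ]), array([-109.6,  -35.8,  120. ]), array([-112.5,   31.2,  120. ]), array([-66.5,  34. , 120. ])]
foot top [array([-68.4, -47.2,   0. ]), array([-65.4,  29.7,   0. ])]
```

Both views and the tip position put the front edge at about -64 mm, 16 mm past the tape's inner edge, and the carton is straight. Next I'll back off, rise and push high.

```bash
python3 -m creep '[[[0,0,0],[-9,0,-5],40],[[0,0,0],[-9,0,-5],40],[[0,0,0],[0,0,0],40],[[0,0,0],[12,0,-22],40],[[0,0,0],[12,0,-22],40],[[0,0,0],[12,0,-22],40],[[0,0,0],[12,0,-22],40],[[0,0,0],[0,0,0],40],[[0,0,0],[0,0,0],40],[[0,0,0],[0,0,0],40]]'; python3 -c "from h import *; tcp()"
```

```text
t: 6.97
tcp_pos: [0.5646, -0.1243, 0.1584]
tcp_rot: [-1.613, -2.147, -0.404]
contact_force: [-0.7, 0.5, 0.2]
opening: 0.0399
t 6.97 tip loc [-145.4   -0.7  106.2] tcp [ 0.565 -0.124  0.158] tool axes in outline
 [[ 0.869  0.008  0.495]
 [-0.004 -1.     0.022]
 [ 0.495 -0.021 -0.868]] F [-0.7  0.5  0.2] q [-0.56  0.35  1.61  0.32  1.6  -0.9 ] op 0.04
```

```bash
python3 -m creep '[[[0,0,0],[9,0,5],40],[[0,0,0],[9,0,5],40],[[0,0,0],[5,0,3],40],[[0,0,0],[5,0,3],40],[[0,0,0],[5,0,3],40],[[0,0,0],[5,0,3],40],[[0,0,0],[5,0,3],40],[[0,0,0],[0,0,0],40],[[0,0,0],[0,0,0],40],[[0,0,0],[0,0,0],40]]'; python3 - <<'E'
from h import *
tcp()
_,t=snap('top','t3');_,s=snap('side','s3')
cv2.imwrite('pics/v3.png',cv2.resize(np.vstack([t[170:240,200:300],s[150:230,230:330]]),None,fx=4,fy=4,interpolation=cv2.INTER_CUBIC)[:600])
E
```

```text
t: 7.8
tcp_pos: [0.5454, -0.0687, 0.152]
tcp_rot: [-1.607, -2.138, -0.4]
contact_force: [0.4, 0.3, 0.1]
opening: 0.0402
t 7.8 tip loc [-86.6   2.5  99.9] tcp [ 0.545 -0.069  0.152] tool axes in outline
 [[ 0.865  0.009  0.502]
 [-0.006 -1.     0.03 ]
 [ 0.502 -0.029 -0.864]] F [0.4 0.3 0.1] q [-0.5   0.29  1.71  0.34  1.56 -0.86] op 0.04
```

View pics/v3.png

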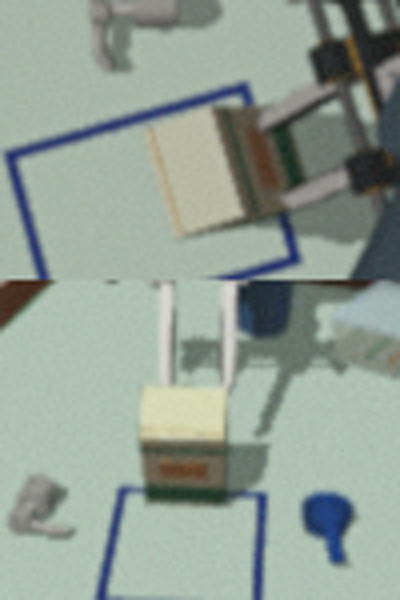

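The carton is leaning about 0.3 rad on its front edge. The foot edge hasn't moved, still near crop y 502. I'll keep going.

```bash
python3 -m creep '[[[0,0,0],[5,0,2.5],40],[[0,0,0],[5,0,2.5],40],[[0,0,0],[5,0,2.5],40],[[0,0,0],[5,0,2.5],40],[[0,0,0],[5,0,2.5],40],[[0,0,0],[5,0,2.5],40],[[0,0,0],[0,0,0],40],[[0,0,0],[0,0,0],40],[[0,0,0],[0,0,0],40],[[0,0,0],[0,0,0],40]]'; python3 -m creep '[[[0,0,0],[-10,0,-25],40],[[0,0,0],[-10,0,-25],40],[[0,0,0],[-20,0,-25],40],[[0,0,0],[-25,0,-20],40],[[0,0,0],[-25,0,-20],40],[[0,0,0],[0,0,0],40],[[0,0,0],[0,0,0],40],[[0,0,0],[0,0,0],40],[[0,0,0],[0,0,0],40],[[0,0,0],[0,0,0],40]]'; python3 - <<'E'
from h import *
tcp()
_,t=snap('top','t4');_,s=snap('side','s4')
cv2.imwrite('pics/v4.png',cv2.resize(np.vstack([t[170:240,200:300],s[150:230,230:330]]),None,fx=4,fy=4,interpolation=cv2.INTER_CUBIC)[:600])
E
```

```text
t: 8.73
tcp_pos: [0.5351, -0.0336, 0.1546]
tcp_rot: [-1.608, -2.138, -0.4]
contact_force: [0.7, 0.4, -0.2]
opening: 0.0398
t: 9.57
tcp_pos: [0.5751, -0.1673, 0.2087]
tcp_rot: [-1.605, -2.135, -0.398]
contact_force: [0.5, 0.4, 0.5]
opening: 0.0401
t 9.57 tip loc [-189.5    1.2  156.6] tcp [ 0.575 -0.167  0.209] tool axes in outline
 [[ 0.863  0.01   0.504]
 [-0.007 -0.999  0.032]
 [ 0.504 -0.032 -0.863]] F [0.5 0.4 0.5] q [-0.61  0.37  1.49  0.3   1.72 -0.91] op 0.04
```

View pics/v4.png

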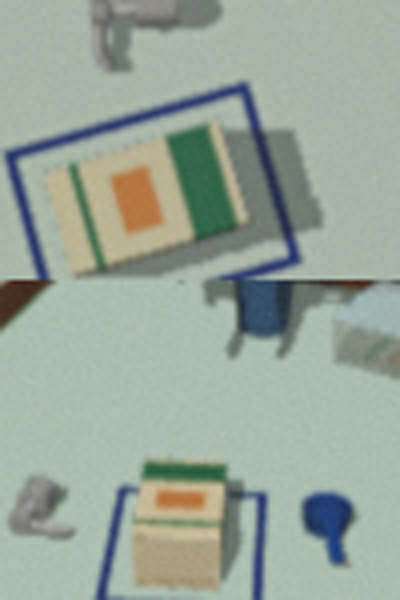

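The carton is lying flat inside the outline, and the gripper is clear of it. One numeric check of the corners and the neighbours, then I'll hand in.

```bash
python3 - <<'E'
from h import *
T=K('top');S=K('side')
print('upper face',[loc(plane(T,200+u/4,170+v/4,.09)) for u,v in [(44,170),(213,122),(248,222),(75,275)]])
print('far foot edge',[loc(plane(S,230+u/4,150+(v-280)/4,.04)) for u,v in [(135,588),(218,590)]])
a=cv2.imread('pics/t0.png').astype(int);b=cv2.imread('pics/t4.png').astype(int);d=abs(a-b).max(2)
for n,(x,y) in dict(pump=(234,174),scoop=(255,261),pad=(113,200),jar=(95,247),tumbler=(398,193),box=(396,246)).items(): print(n,np.percentile(d[y-14:y+14,x-14:x+14],[50,95]))
ctrl.finish_job()
E
```

```text
upper face [array([ 59.6, -38. ,  50. ]), array([-55.2, -36.9,  50. ]), array([-58.3,  32.5,  50. ]), array([58.8, 33.3, 50. ])]
far foot edge [array([ 68.4, -34.4,   0. ]), array([65.4, 32. ,  0. ])]
pump [25. 30.]
scoop [24. 30.]
pad [24. 29.]
jar [25. 29.]
tumbler [20. 83.]
box [79. 92.]
the job is handed in; nothing more can be done
```

The carton is lying flat inside the outline, top end towards the far tape, and I have handed the job in. I pushed it low with two fingertips until its front foot edge was about 16 mm past the near tape's inner edge. It stayed standing and straightened as it slid. I then pushed it high, it toppled forward over that edge, and I backed the arm clear at about 9.6 s.

**Final position:** the last pictures put it from about -58 to +60 mm along the outline by the top view, where the tape's inner edges are at ±80. It runs from about -38 to +33 mm across, where they are at ±58. It is within about 0.03 rad of straight, so no straightening nudge was needed. The side view put the far end at about +67 mm, roughly 7 mm further than the top view, but that is still inside.

**Other things on the shelf:** the before-and-after comparison of the top view showed only an even brightness change at the pump head, scoop, pad and jar, so they had not moved. It was inconclusive for the tumbler and the clear box: their patches did change. I put that down to the arm or its shadow over them, but did not check it with another picture. My path passed above both, and no force reading taken between moves exceeded about 2 N.

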